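# Open the memory hatch of a small computer

## Robot

A 6-joint arm with a two-finger parallel gripper is mounted at the origin on the work surface. World frame = base frame: x ahead of the robot, y to its left, z up, the work surface at z = 0. Lengths are in mm, angles in rad, forces in N, time in s.
With the tool pointing down it reaches from about 300 to 775 mm from the base axis. Payload 14.6 kg.
Tool frame: the origin (TCP) lies at the very end of the fingers, on their centre line; the grasp point (between the pads) lies 19 mm behind it (manip.grip_point_offset is the distance from the TCP to the grasp point, in mm); z points along the fingers, y is the line along which they close (so a half turn about z gives the same grasp; the last joint's range is limited). The gripper opens to 94 mm and grips with 3 to 60 N. Pads are 16 mm wide; open, the fingers measure 119 mm over their backs; the gripper's body (75 mm by 177 mm) begins 78 mm behind the grasp point.
Start: joints at [1.189, 0.3, 1.521, -0, 1.321, -0.067], TCP at [170.292, 522.963, 205.446] pointing down, gripper open.
Joint ranges: [-3.03, 3.03], [-0.79, 2.21], [0.23, 2.52], [-1.04, 4.18], [0, 3.07], [-2.55, 2.55]. Speed limits (rad/s): [2.22, 2.22, 2.57, 3.14, 3.14, 3.14].

## Interface

Orientations are given as [roll, pitch, yaw] about the fixed x, y, z axes, in that order (R = Rz(yaw) Ry(pitch) Rx(roll)).
In Python, from cell import telemetry, eyes, manip gives the robot as it stands.
- The arm moves only by the tool play_rows, never from a script. Its arguments are lists of equal length, an entry for each row: "translation": the shift along the world's x, y, z in m, a list of three; "yaw": the turn about the world's z in rad. A call has 1 to 12 rows; each row is the pose to reach, as a shift and turn from the pose commanded when the call began; what a row does not reach only later rows make up. A row lasts 1/8 s, in which the tool goes at most 62.5 mm and 10.7 degrees, less where a joint would pass 70% of its speed; a pose out of reach is approached as far as the arm can. A call with a gripper value outside its range is refused whole. "hand" is the opening, from 0 (shut) to 1 (fully open), set as the call begins (left out, the last holds). The fingers move at their own pace and stop on an object; "force" is the grip in N (left out, the last holds). Time passes only in rows, so rows that repeat a pose let the fingers close. It gives the time, the measured TCP pose, the force, the opening and the grip force at its end, in the units of the state.
- telemetry.read_state(): the state, without advancing time (a new reading comes with each control period).
- eyes.camera(name): name is "scene" or "top"; returns a dict with "pixels" (384x512x3 uint8, red, green, blue), "fx", "fy", "cx", "cy" (pixels), "dist_coeffs" ([k1, k2, p1, p2, k3] as OpenCV has them; the pictures are not rectified), "cam_to_world" (4x4, takes a point from camera to world coordinates). Camera axes: x right, y up, looking along -z (the intrinsics and any distortion apply to the point x, -y, -z); pixel columns grow to the right and rows downward; lengths in mm; the calibration is good to about 2 mm. A picture is of the moment at which its call begins. There is no depth.
- manip.sign_off(): hands the job in; it is judged then, once.
The state is a dict: "clock": time; "joints": joint angles; "qd": joint speeds; "effort": joint torques, N m; "eef_pos": TCP position; "eef_rot": TCP orientation; "wrist_force": force on the tool from outside, world axes, zero at the start; "moment": the same for the moment, N m; "finger_gap": finger opening in mm; "finger_force": force on a finger pad.
Only numpy, scipy, OpenCV 4.12 (cv2) and the standard library are available. Lean on these libraries where they do the work, as an engineer would, in place of code of your own. Each camera call takes 0.05 s, during which the arm holds its last target. There are 200 camera calls.

## Task

The small black computer on the mat has a metal cover lying over its memory bay, locked by a snap tab that stands up against one edge of the cover. With your fingertips press the snap tab down until it is flush with the case and stays in, then push the released cover by its opposite edge so that it slides over the tab all the way to the end stop and the bay lies open. Do not pick the cover up, leave everything else on the bench where it is, and finish clear of everything.

Things in the scene. Friction and masses are not known exactly. Their poses are not given: they have to be found in the camera images.
- case: The small computer, a fixed black box 230 (x) x 116 (y) x 40 mm high. Origin: centre of its underside, on the bench; z up; +x, lengthwise, is the way the cover slides off. Along its x, in mm: flat apron -115 to -75, cover's seat -75 to +15 over the memory bay (bay -70 to +4, 80 wide), flat deck +15 to +109, end stop +109 to +115. Apron and deck tops are 40 mm above the bench.
- apron (a point): Middle of the bare apron's top (x = -95 mm in the case's frame), where a fingertip can stand to push the cover's edge. The apron is 40 mm long and flat; two small corner stops (top 50 mm above the bench, x = -82 to -77, y 40 to 52 mm either side) keep the cover from going backwards; 80 mm between them is free.
- guide_end (a point): Foot of the end stop's inner face, on the deck (x = +109 mm in the case's frame). The stop wall is 6 mm thick, its top 56 mm above the bench. Side guides, y 52 to 58 mm either side, top 52 mm above the bench, run beside the cover's path from x = -75 mm to the stop.
- cover: Loose slotted aluminium plate 90 (x) x 100 (y) x 14 mm, about 0.18 kg, 2 mm play each side in the guides; underside 43 mm, top 57 mm above the bench. Origin: centre of its underside; axes as the case's. Starts seated at x = -30 mm in the case's frame; can be pushed 94 mm towards +x, to x = +64 mm at the end stop. Pushed at the upright edge face that looks on to the apron.
- tab (a joint): Travel of the snap tab, in m: 0 = out (its flat top 50 mm above the bench, 10 mm above the deck, blocking the cover's edge), 0.0095 = pressed fully in (flush with the deck to 0.5 mm). It moves straight down, needs about 3 N all along the stroke, has no return spring and stays where it is left. The cover can pass over it from 0.0075 on.
- tab_top (a point): Centre of the tab's flat top. Grey ribbed plastic tab, 34 mm along the case's x and 36 mm along its y, on the deck right beyond the cover (centre at x = +34 mm, y = 0 in the case's frame); its edge is 2 mm from the cover's edge. There is 58 mm of free deck beyond it before the end stop.
- driver: Bystander: screwdriver 170 mm long lying beside the case, parallel to it. Origin on its underside.
- heatsink: Bystander: finned heat sink 44 x 44 x 32 mm beside the case. Origin: centre of its underside.
- drive: Bystander: small hard drive 100 x 70 x 12 mm lying beside the case. Origin: centre of its underside.
- tub: Bystander: white screw tub, 72 mm across, 45 mm high, off to the robot's left.
- memory: Bystander: green memory module 133 x 31 x 5 mm lying flat, off to the robot's left.
- spray: Bystander: white spray can, 54 mm across, 160 mm high, far left.

How it is judged (in metres and radians):
On the way, in this order (a step that is already met when the one before it is completed fails the run):
1. the snap tab is pressed in while the cover is still on its seat (value of joint tab above 0.0078 m and x of cover in the frame of case below -0.024 m), for 0.1 s.
2. the cover is pushed off its seat over the tab (value of joint tab above 0.0078 m and x of cover in the frame of case above 0.05 m), for 0.1 s.
At the end, for the whole second after the job is handed in: The tab is pressed in (at least 7.8 mm of 9.5 mm), the cover lies flat and at rest on its runners, slid at least 80 mm of the possible 94 mm off its seat, so that the memory bay lies open; nothing else has been disturbed (all of step 2 and z of cover in the frame of case between 0.04 and 0.047 m and angle between cover's own z axis and vertical below 0.06 rad and linear speed of cover below 0.02 m/s); the robot touches nothing.
It fails at once if the cover is lifted or tipped out of its guides (z of cover in the frame of case above 0.053 m or angle between cover's own z axis and vertical above 0.2 rad).
It fails at once if a bystander is moved (more than 15 mm) or lifted (distance of any of driver, heatsink, drive, tub, memory, spray from where it was at the start of the episode above 0.015 m).
It also fails if it takes over 38 s, if anything falls off the work surface, if the arm or the gripper's body presses on something with over 40 N, if the wrist force passes 120 N, or if a joint passes its speed limit or range.

## Working session

There is one attempt and no reset: what is moved stays moved. The work goes in short steps, Python scripts to look and compute and a tool call to move; the robot and the scene stay as the last step left them, time stands still between calls to the robot, and variables do not carry over. Pictures are saved under pics/ and viewed, at most 10 in all, crops included, and the job is handed in when it is done.

Besides the shell and the picture viewer there is one more tool, called after ">>>" as name(argument=value, ...), one argument or row to a line, values as JSON. play_rows: Moves the arm, as the interface text tells. Its arguments: {"type":"object","properties":{"translation":{"type":"array","items":{"type":"array","items":{"type":"number"}}},"yaw":{"type":"array","items":{"type":"number"}},"hand":{"type":"number"},"force":{"type":"number"}},"required":["translation","yaw"]}

```bash
mkdir -p pics
cat > h.py <<'E'
import numpy as np, cv2
from cell import telemetry, eyes, manip
def ray(c,u,v):
    K=np.array([[c["fx"],0,c["cx"]],[0,c["fy"],c["cy"]],[0,0,1.]])
    p=cv2.undistortPoints(np.array([[[u,v]]],float),K,np.array(c["dist_coeffs"],float))[0,0]
    T=np.array(c["cam_to_world"]); return T[:3,3],T[:3,:3]@np.array([p[0],-p[1],-1.])
def onz(c,u,v,z):
    o,d=ray(c,u,v); return o+d*(z-o[2])/d[2]
def proj(c,P):
    T=np.linalg.inv(np.array(c["cam_to_world"])); q=T[:3,:3]@np.array(P,float)+T[:3,3]
    K=np.array([[c["fx"],0,c["cx"]],[0,c["fy"],c["cy"]],[0,0,1.]])
    return cv2.projectPoints(np.array([[q[0],-q[1],-q[2]]]),np.zeros(3),np.zeros(3),K,np.array(c["dist_coeffs"],float))[0].ravel()
def save(c,n,s=1): cv2.imwrite(n,cv2.resize(c["pixels"][:,:,::-1],None,fx=s,fy=s,interpolation=cv2.INTER_CUBIC))
E
python3 - <<'E'
from h import *
for n in("scene","top"):
    c=eyes.camera(n); save(c,f"pics/{n}0.png",1.5); np.save(f"{n}0.npy",c,allow_pickle=True)
    print(n,np.round(c["cam_to_world"],2).tolist(),c["fx"],c["dist_coeffs"])
s=telemetry.read_state(); print(s)
E
```

```text
scene [[0.08, -0.59, 0.8, 1452.47], [1.0, 0.06, -0.06, 106.75], [-0.01, 0.8, 0.6, 692.31], [0.0, 0.0, 0.0, 1.0]] 411.5925468768509 [-0.10822244  0.          0.          0.          0.        ]
top [[0.02, 0.99, -0.11, 501.37], [-1.0, 0.02, -0.02, 157.66], [-0.02, 0.11, 0.99, 965.59], [0.0, 0.0, 0.0, 1.0]] 351.7475027575026 [-0.11012417  0.          0.          0.          0.        ]
{'clock': 0.1, 'joints': array([ 1.18940090e+00,  3.00407812e-01,  1.52149599e+00,  8.41683649e-06,
        1.32070910e+00, -6.65891092e-02]), 'qd': array([-0.00051815, -0.00247364, -0.0023116 ,  0.00107609,  0.00038278,
       -0.00044389]), 'effort': array([ 1.50076274e-03, -5.32651305e+01, -3.53279722e+01,  7.08811590e-02,
        2.35972193e-02, -7.40817609e-05]), 'eef_pos': array([170.20745764, 522.75992313, 204.95704363]), 'eef_rot': array([-3.14057521e+00, -7.60218051e-05,  2.82678421e+00]), 'wrist_force': array([-0.35063378, -0.50715598, -0.44340314]), 'moment': array([ 0.01845379, -0.01931193, -0.00232464]), 'finger_force': 0.0, 'finger_gap': 93.9752854100114}
```

View pics/scene0.png

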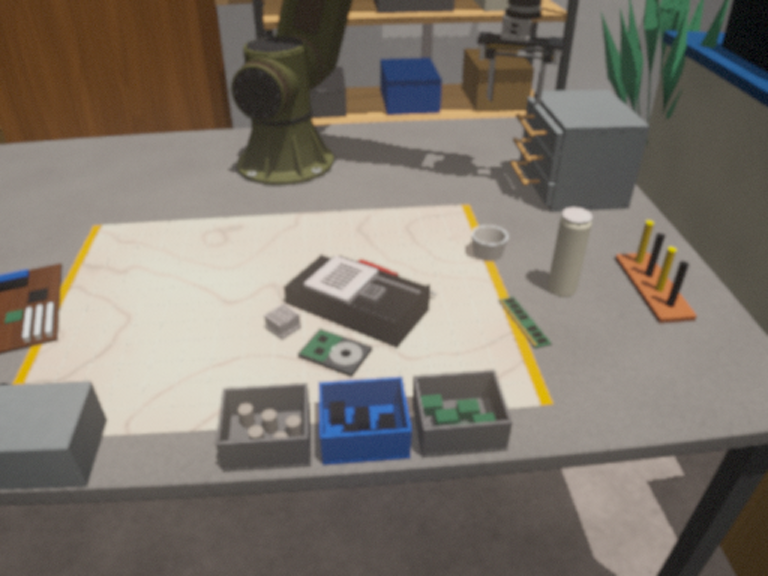

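View pics/top0.png

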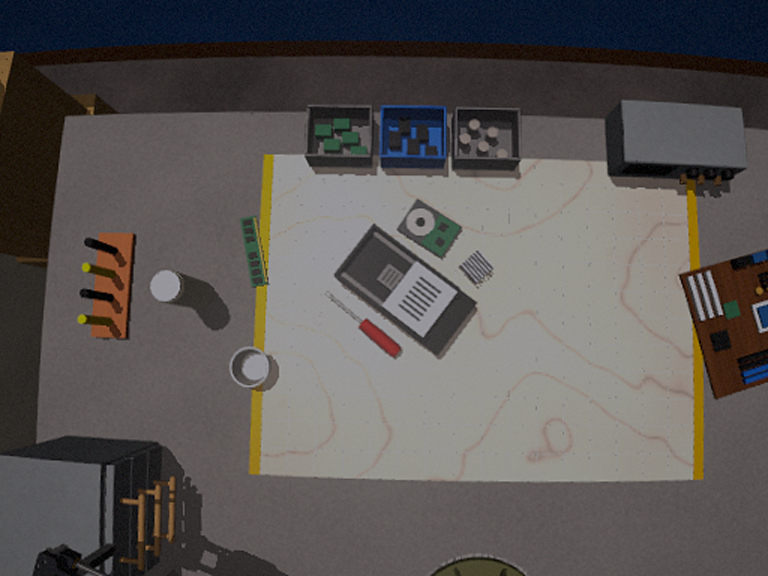

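The cover (bright, slotted) is centred near (420,300) in the 1.5x top view. The grey tab is at (390,275) towards the upper left, and the end stop is at the upper left near (355,250). The driver lies below the case; the heat sink and drive are above it.

Run:
```python
from h import *
c=np.load("top0.npy",allow_pickle=True).item(); im=c["pixels"]; g=im.max(2)
x0,y0,x1,y1=215,140,325,245
roi=im[y0:y1,x0:x1]; gg=roi.max(2)
m=(gg<75).astype(np.uint8); m=cv2.morphologyEx(m,cv2.MORPH_OPEN,np.ones((3,3)))
cs=max(cv2.findContours(m,0,1)[0],key=cv2.contourArea); hull=cv2.convexHull(cs)
print("case rect px",cv2.minAreaRect(hull+[x0,y0]))
hm=np.zeros_like(m); cv2.fillConvexPoly(hm,hull,1); hm=cv2.erode(hm,np.ones((3,3)))
b=((gg>115)&(hm>0)).astype(np.uint8); b=cv2.morphologyEx(b,cv2.MORPH_CLOSE,np.ones((5,5)))
cc=max(cv2.findContours(b,0,1)[0],key=cv2.contourArea)+[x0,y0]
r=cv2.minAreaRect(cc); print("cover px",r)
B=[onz(c,u,v,57)[:2] for u,v in cv2.boxPoints(r)]; print(np.round(B,1).tolist()); B=np.array(B)
print("sides",[np.linalg.norm(B[i]-B[i-1]).round(1) for i in range(4)],"centre",B.mean(0).round(1))
for i in range(4): d=B[i]-B[i-1]; print("ang",np.degrees(np.arctan2(d[1],d[0])).round(1))
for u,v in [(390/1.5,275/1.5)]: print("tab",onz(c,u,v,50).round(1))
cr=cv2.resize(im[y0:y1,x0:x1,::-1],None,fx=6,fy=6,interpolation=cv2.INTER_CUBIC)
cr=cv2.convertScaleAbs(cr,alpha=1.6)
cv2.polylines(cr,[((cv2.boxPoints(r)-[x0,y0]+.5)*6).astype(int)],True,(0,0,255),1); cv2.imwrite("pics/crop.png",cr[:600])
```

```text
case rect px ((269.70947265625, 192.8500518798828), (87.23234558105469, 43.90025329589844), 37.30394744873047)
cover px ((277.84576416015625, 197.85867309570312), (38.29435729980469, 38.21860122680664), 37.30394744873047)
[[573.0, 191.2], [654.0, 132.7], [594.7, 52.5], [514.8, 111.4]]
sides [np.float64(98.8), np.float64(99.9), np.float64(99.7), np.float64(99.2)] centre [584.1 122. ]
ang 53.9
ang -35.9
ang -126.5
ang 143.6
tab [621.8 169.1  50. ]
```

View pics/crop.png

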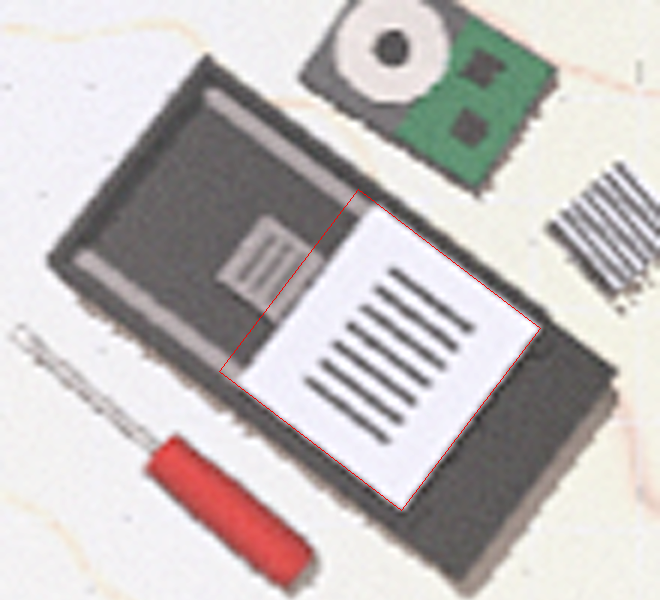

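The red box's front edge took in the grey runners, but its back edge (403,509)–(540,327) fits the cover. From that edge, slide heading ≈ 53.8°, back-edge midpoint ≈ (555,82), and tab ≈ (619,170), which agrees with the direct ray at (622,169). Next I'll go above the tab with the gripper closing.

>>> play_rows(
  translation=[
    [0.04, -0.03, 0],
    [0.08, -0.063, 0],
    [0.12, -0.095, 0],
    [0.165, -0.13, 0],
    [0.21, -0.165, 0],
    [0.255, -0.2, 0],
    [0.3, -0.236, -0.01],
    [0.345, -0.27, -0.02],
    [0.39, -0.305, -0.04],
    [0.43, -0.338, -0.06],
    [0.449, -0.353, -0.08],
    [0.449, -0.353, -0.08],
  ],
  yaw=[-0.16, -0.33, -0.5, -0.68, -0.86, -1.04, -1.22, -1.4, -1.58, -1.75, -1.888, -1.888],
  hand=0,
  force=20,
)

```text
clock: 1.6
eef_pos: [619.2, 168.5, 123.1]
eef_rot: [-3.139, 0.003, 0.936]
wrist_force: [-0.7, 0.1, -0.3]
finger_gap: 0.7
finger_force: 0.0
```

Run:
```python
from h import *
c=np.load("top0.npy",allow_pickle=True).item()
w=lambda a,b,z: onz(c,a/6-.4+215,b/6-.4+140,z)[:2]
f1,f2,b1,b2=w(373,205,57),w(243,372,57),w(540,327,57),w(403,509,57)
P=np.array([f1,f2,b2,b1]); print(P.round(1).tolist(),[np.linalg.norm(P[i]-P[i-1]).round(1) for i in range(4)],P.mean(0).round(1))
d=(f1+f2-b1-b2)/2; print("axis",np.degrees(np.arctan2(d[1],d[0])))
d=f1-f2; print("y axis",np.degrees(np.arctan2(d[1],d[0])))
T=np.array([w(*p,50) for p in((268,215),(328,262),(217,276),(280,322))]); print("tab",T.mean(0).round(1))
s=telemetry.read_state(); print(s["clock"],s["eef_pos"],s["eef_rot"],s["finger_gap"],s["wrist_force"])
c=eyes.camera("scene"); 
i=c["pixels"][120:260,170:310]; cv2.imwrite("pics/s1.png",cv2.convertScaleAbs(cv2.resize(i[:,:,::-1],None,fx=4,fy=4,interpolation=cv2.INTER_CUBIC),alpha=1.4))
print(proj(c,s["eef_pos"]))
```

```text
[[647.0, 125.8], [572.9, 180.7], [515.4, 110.7], [595.1, 52.7]] [np.float64(89.7), np.float64(92.2), np.float64(90.6), np.float64(98.6)] [582.6 117.5]
axis 52.63907472754155
y axis -36.52248850371634
tab [619.  168.7]
1.6 [619.15161673 168.54304719 123.07425783] [-3.13910106e+00  2.86642366e-03  9.36441849e-01] 0.6861090009991491 [-0.69889989  0.13645196 -0.28383516]
[247.03517256 169.66114005]
```

View pics/s1.png

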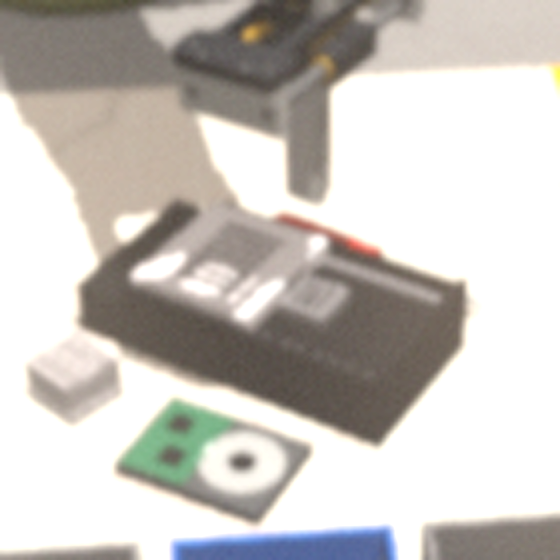

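The picture shows the closed fingertip ending at about (310,195) in the 4x crop, above the tab centred at about (315,296). Next I'll lower to just over the tab and check it with the scene ray.

>>> play_rows(
  translation=[
    [0, 0, -0.03],
    [0, 0, -0.055],
    [0, 0, -0.062],
    [0, 0, -0.062],
  ],
  yaw=[0, 0, 0, 0],
)

```text
clock: 2.15
eef_pos: [619.3, 170.6, 64.4]
eef_rot: [3.141, -0.001, 0.94]
wrist_force: [0.2, -0.1, -0.1]
finger_gap: 0.6
finger_force: 0.0
```

Run:
```python
from h import *
c=eyes.camera("scene"); s=telemetry.read_state(); print(s["eef_pos"],s["eef_rot"],s["wrist_force"])
print("tab by scene ray",onz(c,170+315/4-.4,120+296/4-.4,50))
```

```text
[619.61248653 170.51802535  64.86474121] [ 3.14051035e+00 -1.27012441e-03  9.40085524e-01] [-0.07661724 -0.10944763  0.75970508]
tab by scene ray [620.80545602 170.92618326  50.        ]
```

The scene ray gives (620.8,170.9), so the tip is within 1.5 mm of the tab centre. Now I'll press.

>>> play_rows(
  translation=[
    [0.001, 0, -0.006],
    [0.001, 0, -0.01],
    [0.001, 0, -0.014],
    [0.001, 0, -0.018],
    [0.001, 0, -0.021],
    [0.001, 0, -0.023],
    [0.001, 0, -0.023],
    [0.001, 0, -0.023],
  ],
  yaw=[0, 0, 0, 0, 0, 0, 0, 0],
)

```text
clock: 3.2
eef_pos: [620.4, 170.0, 40.8]
eef_rot: [3.141, -0.0, 0.939]
wrist_force: [-2.5, -1.3, 5.2]
finger_gap: 0.5
finger_force: 2.7
```

>>> play_rows(
  translation=[
    [0, 0, -0.001],
    [0, 0, -0.0015],
    [0, 0, -0.0015],
  ],
  yaw=[0, 0, 0],
)

```text
clock: 3.58
eef_pos: [620.5, 170.0, 40.6]
eef_rot: [3.141, -0.0, 0.939]
wrist_force: [-9.0, -2.2, 17.3]
finger_gap: 0.1
finger_force: 8.9
```

>>> play_rows(
  translation=[
    [0, 0, 0.02],
    [0, 0, 0.05],
    [-0.01, -0.015, 0.065],
    [-0.035, -0.05, 0.065],
    [-0.06, -0.082, 0.065],
    [-0.076, -0.104, 0.065],
    [-0.076, -0.104, 0.055],
    [-0.076, -0.104, 0.035],
    [-0.076, -0.104, 0.03],
    [-0.076, -0.104, 0.03],
  ],
  yaw=[0, 0, 0, 0, 0, 0, 0, 0, 0, 0],
)

```text
clock: 4.82
eef_pos: [544.5, 66.4, 68.9]
eef_rot: [-3.141, 0.0, 0.939]
wrist_force: [-0.0, -0.2, 1.2]
finger_gap: 0.6
finger_force: 0.0
```

Run:
```python
from h import *
s=telemetry.read_state(); print(s["eef_pos"],s["eef_rot"],s["wrist_force"])
A=eyes.camera("scene"); B=eyes.camera("top")
a=A["pixels"][140:260,170:310,::-1]; b=B["pixels"][140:260,215:325,::-1]
f=lambda i:cv2.convertScaleAbs(cv2.resize(i,(392,480),interpolation=cv2.INTER_CUBIC) if 0 else cv2.resize(i,None,fx=3.2,fy=3.2,interpolation=cv2.INTER_CUBIC),alpha=1.4)
cv2.imwrite("pics/p2.png",np.hstack([f(a),f(b)]))
print(proj(A,s["eef_pos"]),proj(B,s["eef_pos"]))
```

```text
[544.50657848  66.42118356  68.85139764] [-3.14124986e+00  2.08141255e-04  9.39278668e-01] [-0.00780791 -0.22140992  1.20967101]
[206.80742385 172.92679925] [299.57025386 213.29022364]
```

View pics/p2.png

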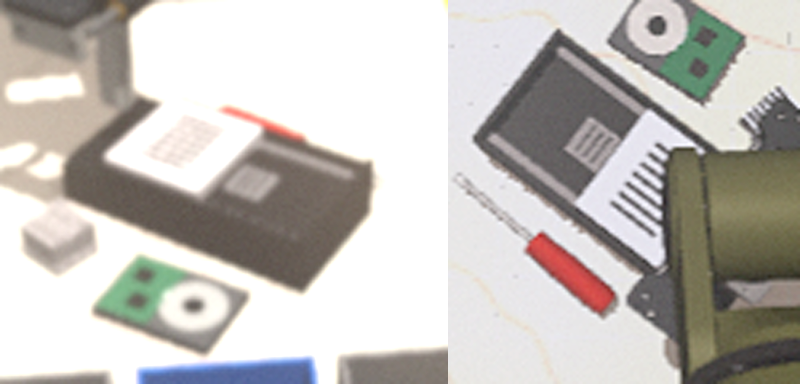

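The tab at (250,183) is now flush and the cover is still seated. The tip at (118,105) is over the apron behind the cover. Now I'll descend and make the first part of the push.

>>> play_rows(
  translation=[
    [0, 0, -0.01],
    [0, 0, -0.021],
    [0, 0, -0.021],
    [0.004, 0.0055, -0.021],
    [0.007, 0.0095, -0.021],
    [0.01, 0.0135, -0.021],
    [0.013, 0.0177, -0.021],
    [0.016, 0.0218, -0.021],
    [0.019, 0.0259, -0.021],
    [0.019, 0.0259, -0.021],
  ],
  yaw=[0, 0, 0, 0, 0, 0, 0, 0, 0, 0],
)

```text
clock: 6.18
eef_pos: [563.5, 92.2, 47.9]
eef_rot: [3.142, -0.0, 0.939]
wrist_force: [-0.6, -0.5, 0.5]
finger_gap: 0.3
finger_force: 0.0
```

>>> play_rows(
  translation=[
    [0.003, 0.0041, 0],
    [0.006, 0.0082, 0],
    [0.009, 0.0123, 0],
    [0.012, 0.0164, 0],
    [0.015, 0.0204, 0],
    [0.018, 0.0245, 0],
    [0.021, 0.0286, 0],
    [0.024, 0.0327, 0],
    [0.027, 0.0368, 0],
    [0.03, 0.0408, 0],
    [0.032, 0.0436, 0],
    [0.032, 0.0436, 0],
  ],
  yaw=[0, 0, 0, 0, 0, 0, 0, 0, 0, 0, 0, 0],
)

```text
clock: 7.68
eef_pos: [595.4, 135.7, 48.0]
eef_rot: [3.141, -0.0, 0.939]
wrist_force: [-1.1, -0.1, 0.4]
finger_gap: 0.5
finger_force: 0.0
```

Run:
```python
from h import *
s=telemetry.read_state(); print(s["eef_pos"],s["wrist_force"])
A=eyes.camera("scene"); B=eyes.camera("top")
a=A["pixels"][140:260,170:310,::-1]; b=B["pixels"][140:260,215:325,::-1]
f=lambda i:cv2.convertScaleAbs(cv2.resize(i,None,fx=3.2,fy=3.2,interpolation=cv2.INTER_CUBIC),alpha=1.4)
cv2.imwrite("pics/p3.png",np.hstack([f(a),f(b)]))
```

```text
[595.43844211 135.65721219  47.97233689] [-1.08419117 -0.13019761  0.39106722]
```

View pics/p3.png

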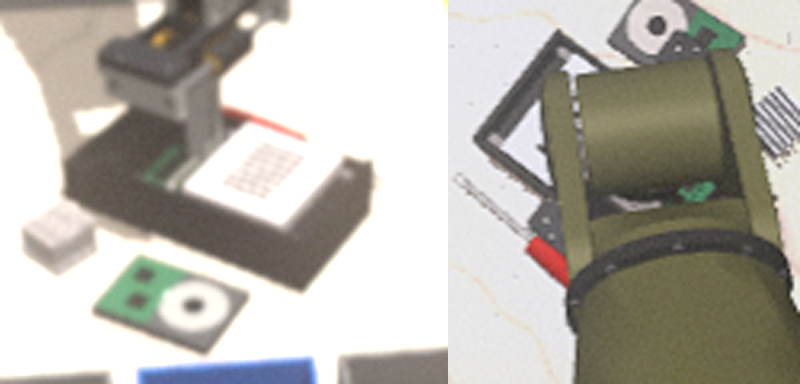

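The cover, with its front edge near (345,165), has slid straight in its guides and the green memory bay shows behind it. About 20 mm are left, so I'll push gently to the stop.

>>> play_rows(
  translation=[
    [0.002, 0.0027, 0],
    [0.004, 0.0054, 0],
    [0.006, 0.0081, 0],
    [0.008, 0.0108, 0],
    [0.0095, 0.0129, 0],
    [0.0105, 0.0143, 0],
    [0.0112, 0.0152, 0],
    [0.0112, 0.0152, 0],
  ],
  yaw=[0, 0, 0, 0, 0, 0, 0, 0],
)

```text
clock: 8.78
eef_pos: [606.4, 150.5, 48.0]
eef_rot: [-3.141, 0.001, 0.939]
wrist_force: [-2.3, -2.1, 2.6]
finger_gap: 0.6
finger_force: 2.0
```

>>> play_rows(
  translation=[
    [0.0006, 0.0008, 0],
    [0.0012, 0.0016, 0],
    [0.0012, 0.0016, 0],
  ],
  yaw=[0, 0, 0],
)

```text
clock: 9.15
eef_pos: [606.5, 150.6, 47.9]
eef_rot: [-3.14, 0.004, 0.938]
wrist_force: [-13.5, -12.4, 9.7]
finger_gap: 0.4
finger_force: 9.2
```

The force jumped to about 18 N with no further travel, so the cover is at the end stop. Now I'll back off along the case, lift and look.

>>> play_rows(
  translation=[
    [-0.003, -0.004, 0],
    [-0.009, -0.012, 0],
    [-0.015, -0.02, 0],
    [-0.018, -0.025, 0.02],
    [-0.02, -0.03, 0.06],
    [-0.02, -0.03, 0.11],
    [-0.03, -0.06, 0.15],
    [-0.06, -0.11, 0.17],
    [-0.09, -0.16, 0.18],
    [-0.12, -0.21, 0.18],
    [-0.15, -0.26, 0.18],
    [-0.15, -0.26, 0.18],
  ],
  yaw=[0, 0, 0, 0, 0, 0, 0, 0, 0, 0, 0, 0],
)

```text
clock: 10.65
eef_pos: [456.3, -110.2, 229.7]
eef_rot: [3.139, -0.001, 0.935]
wrist_force: [0.5, -0.5, -0.1]
finger_gap: 0.5
finger_force: 0.0
```

Run:
```python
from h import *
s=telemetry.read_state(); print(s["eef_pos"],s["wrist_force"])
A=eyes.camera("scene"); B=eyes.camera("top")
a=A["pixels"][140:260,170:310,::-1]; b=B["pixels"][140:260,215:325,::-1]
f=lambda i:cv2.convertScaleAbs(cv2.resize(i,None,fx=3.2,fy=3.2,interpolation=cv2.INTER_CUBIC),alpha=1.4)
cv2.imwrite("pics/p4.png",np.hstack([f(a),f(b)]))
```

```text
[ 456.30768141 -110.23008092  229.70066903] [ 0.52914985 -0.53721673 -0.12384079]
```

View pics/p4.png

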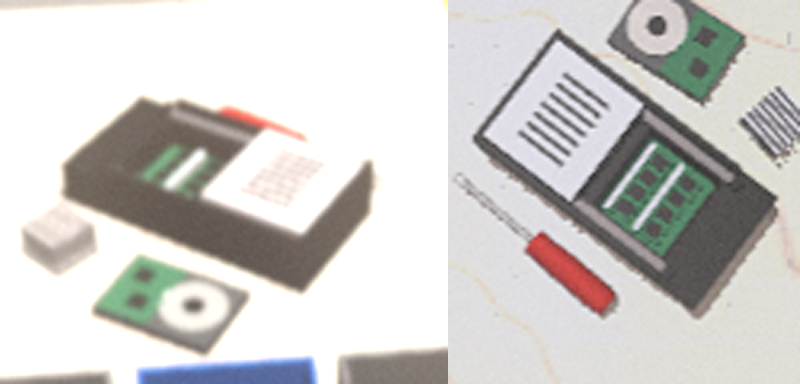

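The cover lies flat against the end stop, centred at (565,115) in the right-hand view. The bay is open at (660,200), the driver, heat sink and drive haven't moved, and the arm is clear.

```bash
python3 -c "
from cell import manip
print(manip.sign_off())"
```

```text
the job is handed in; nothing more can be done
None
```

I pressed the snap tab flush and slid the cover over it to the end stop, so the memory bay is open. The driver, heat sink and drive look unmoved and the arm is clear; I handed the job in at about 11 s of the 38 s, but sign-off gave no verdict.

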